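Lay the breakfast place by the window

ROBOT

A 6-joint arm with a two-finger parallel gripper is mounted at the origin on the work surface. World frame = base frame: x ahead of the robot, y to its left, z up, the work surface at z = 0. Lengths are in m, angles in rad, forces in N, time in s.
With the tool pointing down it reaches from about 0.375 to 0.9 m from the base axis. Payload 3.1 kg.
Tool frame: the origin (TCP) lies on the centre line of the jaws, within the pads' length; the fingertips stand 25 mm ahead of it and the grasp point (between the pads) lies 6 mm ahead of it (manip.tip_extent is the distance from the TCP to the fingertips, in m); z points along the fingers, y is the line along which they close (so a half turn about z gives the same grasp; the last joint's range is limited). The gripper opens to 85 mm and grips with 20 to 120 N. Pads are 22 mm wide; open, the fingers measure 114 mm over their backs; the gripper's body (76 mm by 85 mm) begins 54 mm behind the grasp point. The pads swing forward as they close: fully open they stand 13 mm farther back than shut.
Start: joints at [-1.292, 0.527, 1.433, -0, 1.181, -0.178], TCP at [0.276, -0.561, 0.256] pointing down, gripper open.
Joint ranges: [-3.08, 3.08], [-0.75, 2.2], [0.22, 2.44], [-1.43, 4.57], [0, 2.65], [-2.85, 2.85]. Speed limits (rad/s): [2.79, 2.79, 3.14, 3.14, 3.14, 3.14].

INTERFACE

Orientations are given as a unit quaternion [x, y, z, w].
In Python, from station import readout, imaging, order, manip gives the robot as it stands.
- The arm moves only by the tool move_arm, never from a script. Its argument "rows" is a list of rows, each a list of 7 numbers: the turn, a rotation vector about the tool's x, y, z in degrees, then the shift along the tool's x, y, z in mm, then the closure, from 0 (fully open) to 1 (shut). A call has 1 to 12 rows; each row is the pose to reach, as a shift and turn from the pose commanded when the call began, along the tool's axes at that moment; what a row does not reach only later rows make up. A row lasts 1/12 s, in which the tool goes at most 41.7 mm and 7.16 degrees, less where a joint would pass 70% of its speed; a pose out of reach is approached as far as the arm can. A call with a gripper value outside its range is refused whole. The fingers move at their own pace and stop on an object; "squeeze" is the grip in N (left out, the last holds). Time passes only in rows, so rows that repeat a pose let the fingers close. It gives the time, the measured TCP pose, the force, the opening and the grip force at its end, in the units of the state.
- readout.sense(): the state, without advancing time (a new reading comes with each control period).
- imaging.snapshot(name): name is "side" or "top" or "wrist"; returns a dict with "img" (420x560x3 uint8, red, green, blue), "z_map" (420x560 float32, m along the optical axis (not along the pixel's ray), 0 where there is no reading), "fovy" (degrees; the focal length in pixels is half the picture's height over the tangent of half this angle, whatever the lens; pixels are square), "cx", "cy" (the principal point, pixels), "rvec" (rotation vector, rad) and "tvec" (3), from world to camera coordinates, as OpenCV has them. Camera axes: x right, y down, z forward; pixel columns grow to the right and rows downward; lengths in m; the calibration is good to about 2 mm. A picture is of the moment at which its call begins.
- order.sign_off(): hands the job in; it is judged then, once.
The state is a dict: "t": time; "q": joint angles; "qd": joint speeds; "tau": joint torques, N m; "tcp_pos": TCP position; "tool_rot": TCP orientation; "force": force on the tool from outside, world axes, zero at the start; "ft_torque": the same for the moment, N m; "finger_gap": opening from 0.0 (shut) to 1.0 (fully open); "gripper_force": force on a finger pad.
Only numpy, scipy, OpenCV 4.12 (cv2) and the standard library are available. Lean on these libraries where they do the work, as an engineer would, in place of code of your own. Each camera call takes 0.05 s, during which the arm holds its last target. There are 200 camera calls.

TASK

Lay one place for a boiled-egg breakfast round the white plate: stand the egg cup in the middle of the plate, the blue mug in the middle of the coaster to the right of the plate, the empty glass jar (the juice glass) in the middle of the coaster to its left, and the pepper mill, which is the taller of the two wooden mills, in the middle of the coaster behind the plate. Left, right and behind are as seen from the robot, looking out over the table. Set each thing down upright without dropping it, and leave the short salt mill and the flashlight where they are.

Things in the scene. Friction and masses are not known exactly. Their poses are not given: they have to be found in the camera images.
- mug: Small blue enamel mug with a dark rim, open at the top: straight outside diameter 68 mm, 75 mm tall, wall 4 mm, about 0.18 kg. One handle on its own +y side reaches out to 63 mm from the axis (between 15 and 68 mm up), so grip it from above across its own x axis. Origin: centre of its underside; z up along its axis. Stands upright on the table at the start.
- jar: Small empty clear-glass jar without a lid: body 64 mm in diameter up to 60 mm high, then a shoulder to a neck 54 mm in diameter; 82 mm tall in all; about 0.17 kg. Origin: centre of its underside; z up along its axis. Stands upright on the table at the start.
- egg_cup: White china egg cup: foot 46 mm across, slim stem 20 mm across at about 20 mm up, cup 48 mm across from 49 mm up to the rim; 64 mm tall; about 0.09 kg. Origin: centre of its underside; z up along its axis. Stands upright on the table at the start.
- pepper_mill: Turned beechwood pepper mill, the taller of the two mills: 150 mm tall, base 53 mm across (18 mm high), slim waist 35 mm across between 48 and 66 mm up, then a straight round head 45 mm across from 93 to 121 mm up (the place to grip it from above) under a dome with a small steel finial; about 0.25 kg. Origin: centre of its underside; z up along its axis. Stands upright on the table at the start.
- salt_mill: The short beechwood salt mill, same shape but only 100 mm tall, base 53 mm across. It stands among the things to be moved and stays where it is. Origin: centre of its underside; z up along its axis. Stands upright on the table at the start.
- flashlight: Aluminium flashlight with a black rubber press button, 131 mm long and 30 mm thick, lying on the table along its own x axis between the right-hand and the back coaster; stays where it is. Origin: under its middle, on the table. Only listed things stand within x = 0.30 to 0.70, |y| below 0.48; beyond, along the back and sides of the table, are fixed kitchen things up to 0.20 m tall.
- plate: White side plate, 160 mm across, rim 14 mm high, fixed to the table; its flat inner floor, about 95 mm across, is 5 mm above the table. Origin: centre of its underside, on the table; its axes are those of the robot (x away from the robot, y to the robot's left, z up).
- coaster_a: Round cork coaster, 94 mm across, 5 mm thick, fixed. Origin: centre of its underside, on the table; top at z = 5 mm. Three identical ones lie round the plate: one to its left (+y), one to its right (-y), one behind it (+x, farther from the robot), centres 150 to 195 mm from the plate's centre; which of coaster_a, b, c lies where differs from start to start.
- coaster_b: As coaster_a, identical in looks and size.
- coaster_c: As coaster_a, identical in looks and size.

How it is judged:
At the end, for the whole second after the job is handed in: Egg cup on the plate within 15 mm of its centre; mug on the coaster right of the plate, jar on the left one, pepper mill on the one behind, each within 13 mm of the coaster's centre; all four upright (within 5 degrees), released and at rest on their plate or coaster (horizontal distance between egg_cup and plate below 0.015 m and z of egg_cup in the frame of plate between 0.002 and 0.008 m and angle between each of egg_cup, mug, jar, pepper_mill's own z axis and vertical below 0.09 rad and linear speed of each of egg_cup, mug, jar, pepper_mill below 0.02 m/s and ((horizontal distance between mug and coaster_a below 0.013 m and z of mug in the frame of coaster_a between 0.002 and 0.008 m) or (horizontal distance between mug and coaster_b below 0.013 m and z of mug in the frame of coaster_b between 0.002 and 0.008 m) or (horizontal distance between mug and coaster_c below 0.013 m and z of mug in the frame of coaster_c between 0.002 and 0.008 m)) and y of mug in the frame of plate below -0.1 m and ((horizontal distance between jar and coaster_a below 0.013 m and z of jar in the frame of coaster_a between 0.002 and 0.008 m) or (horizontal distance between jar and coaster_b below 0.013 m and z of jar in the frame of coaster_b between 0.002 and 0.008 m) or (horizontal distance between jar and coaster_c below 0.013 m and z of jar in the frame of coaster_c between 0.002 and 0.008 m)) and y of jar in the frame of plate above 0.1 m and ((horizontal distance between pepper_mill and coaster_a below 0.013 m and z of pepper_mill in the frame of coaster_a between 0.002 and 0.008 m) or (horizontal distance between pepper_mill and coaster_b below 0.013 m and z of pepper_mill in the frame of coaster_b between 0.002 and 0.008 m) or (horizontal distance between pepper_mill and coaster_c below 0.013 m and z of pepper_mill in the frame of coaster_c between 0.002 and 0.008 m)) and x of pepper_mill in the frame of plate above 0.1 m); the robot touches nothing.
It fails at once if the salt mill is shifted by more than 20 mm or tipped over (distance of salt_mill from where it was at the start of the episode above 0.02 m or angle between salt_mill's own z axis and vertical above 0.5 rad).
It fails at once if the flashlight is shifted by more than 20 mm (distance of flashlight from where it was at the start of the episode above 0.02 m).
It fails at once if the mug, jar, egg cup or pepper mill is dropped or thrown (faster than 0.7 m/s while not held, a fall of about 25 mm) ((linear speed of mug above 0.7 m/s and contact force between the fingers and mug below 0.1 N) or (linear speed of jar above 0.7 m/s and contact force between the fingers and jar below 0.1 N) or (linear speed of egg_cup above 0.7 m/s and contact force between the fingers and egg_cup below 0.1 N) or (linear speed of pepper_mill above 0.7 m/s and contact force between the fingers and pepper_mill below 0.1 N)).
It also fails if it takes over 109 s, if anything falls off the work surface, if the arm or the gripper's body presses on something with over 40 N, if the wrist force passes 120 N, or if a joint passes its speed limit or range.

## Working session

There is one attempt and no reset: what is moved stays moved. The work goes in short steps, Python scripts to look and compute and a tool call to move; the robot and the scene stay as the last step left them, time stands still between calls to the robot, and variables do not carry over. Pictures are saved under pics/ and viewed, at most 14 in all, crops included, and the job is handed in when it is done.

Besides the shell and the picture viewer there is one more tool, called after "Call:" as name(argument=value, ...) on one line, values as JSON. move_arm: Moves the arm, as the interface text tells. Its arguments: {"type":"object","properties":{"rows":{"type":"array"},"squeeze":{"type":"number"}},"required":["rows"]}

```bash
ls; mkdir -p pics
cat > h.py <<'E'
import numpy as np, cv2
from station import readout, imaging, order, manip
def snap(n, save=None):
    s=imaging.snapshot(n)
    if save: cv2.imwrite('pics/'+save, cv2.cvtColor(s['img'],cv2.COLOR_RGB2BGR))
    return s
def cloud(s):
    z=s['z_map']; h,w=z.shape; f=h/2/np.tan(np.radians(s['fovy'])/2)
    u,v=np.meshgrid(np.arange(w),np.arange(h))
    c=np.stack([(u-s['cx'])/f*z,(v-s['cy'])/f*z,z],-1)
    R=cv2.Rodrigues(np.array(s['rvec'],float))[0]
    P=(c-np.array(s['tvec']).ravel())@R
    P[z==0]=np.nan
    return P
E
python3 - <<'E'
from h import *
print(readout.sense(), manip.tip_extent)
for n in('top','side'):
    s=snap(n,n+'0.png'); P=cloud(s)
    np.savez('/tmp/'+n,P=P,img=s['img'],**{k:np.array(s[k]) for k in('fovy','cx','cy','rvec','tvec')})
    R=cv2.Rodrigues(np.array(s['rvec'],float))[0]; print(n,s['fovy'],-R.T@np.array(s['tvec']).ravel())
E
```

```text
pics
{'t': 0.0, 'q': array([-1.29147528e+00,  5.28469510e-01,  1.43392195e+00, -1.69056778e-05,
        1.18140968e+00, -1.78525703e-01]), 'qd': array([-7.93436788e-04,  1.19496568e-03,  1.61809743e-03,  7.42668022e-04,
       -1.78635596e-05, -1.90900438e-03]), 'tau': array([-8.90896063e-04, -4.42348695e+01, -1.78025454e+01, -1.23985674e-04,
        8.32087768e-03, -7.88623396e-06]), 'tcp_pos': array([ 0.27607973, -0.55996443,  0.25532527]), 'tool_rot': array([ 9.73909953e-01,  2.26932113e-01, -6.34343967e-05, -1.10244860e-03]), 'force': array([-0.65318294, -1.00521078,  0.08495051]), 'ft_torque': array([-0.0336123 ,  0.0120847 ,  0.02315682]), 'gripper_force': 0.0, 'finger_gap': 1.0006644392550836} 0.025
top 56.94357662201868 [0.45060043 0.03169514 1.08434977]
side 46.83493537451533 [0.12160233 0.7756748  0.61352329]
```

View pics/top0.png

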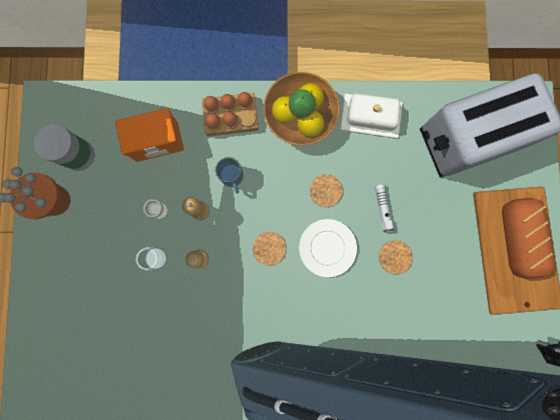

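View pics/side0.png

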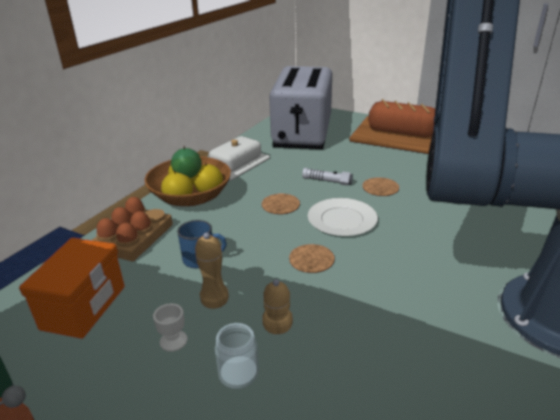

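The top view has the mug at (230,172) with its handle towards (238,192), and the egg cup at (154,208). The pepper mill is at (195,207), the salt mill at (196,258) and the jar at (150,258). The coasters are at (270,249), (326,190) and (396,257), the plate at (328,248) and the flashlight at (385,208). The side view agrees.

```bash
cat > meas.py <<'E'
from h import *
from scipy.optimize import least_squares
def fit(xy,r=None):
    c=np.median(xy,0)
    g=lambda p:np.hypot(*(xy-p[:2]).T)-(p[2] if r is None else r)
    p=least_squares(g,[*c,r or .03][:2 if r else 3],loss='soft_l1',f_scale=.002).x
    return p.round(4), np.median(abs(g(p))).round(4), len(xy)
def load(n):
    d=np.load('/tmp/'+n+'.npz'); return d
def toplane(d,uv,z):
    f=210/np.tan(np.radians(float(d['fovy']))/2); R=cv2.Rodrigues(d['rvec'])[0]; t=d['tvec'].ravel()
    uv=np.atleast_2d(uv); r=np.c_[(uv[:,0]-d['cx'])/f,(uv[:,1]-d['cy'])/f,np.ones(len(uv))]@R
    o=-R.T@t; return (o+r*((z-o[2])/r[:,2])[:,None])[:,:2]
E
python3 - <<'E'
from meas import *
T=load('top');S=load('side');P=T['P'];img=T['img']
print('table z',np.nanmedian(P[320:340,100:200,2]),'side',np.nanmedian(S['P'][330:360,300:400,2]))
hsv=cv2.cvtColor(img,cv2.COLOR_RGB2HSV)
for n,(u,v) in dict(left=(270,249),back=(326,190),right=(396,257)).items():
    m=((hsv[...,0]<25)&(hsv[...,1]>70)).astype(np.uint8); 
    k=np.zeros_like(m);k[v-22:v+23,u-22:u+23]=1;m*=k
    c=max(cv2.findContours(m,0,1)[0],key=cv2.contourArea)
    e,ax,_=cv2.fitEllipse(c); print(n,toplane(T,e,.005).round(4),ax, 'by z',np.nanmedian(P[v,u]))
u,v=328,248
m=((hsv[...,1]<40)&(hsv[...,2]>140)).astype(np.uint8);k=np.zeros_like(m);k[v-34:v+35,u-34:u+35]=1;m*=k
c=max(cv2.findContours(m,0,1)[0],key=cv2.contourArea);e,ax,_=cv2.fitEllipse(c);print('plate',toplane(T,e,.012).round(4),ax)
A=P.reshape(-1,3);B=S['P'].reshape(-1,3)
for n,(u,v) in dict(mug=(230,172),egg=(154,208),pep=(195,207),salt=(196,258),jar=(150,258),flash=(385,208)).items():
    c0=toplane(T,(u,v),.06)[0]
    for nm,Q in(('top',A),('side',B)):
        q=Q[(np.hypot(*(Q[:,:2]-c0).T)<.065)&(Q[:,2]>.012)]
        if len(q)<10: print(n,nm,len(q),c0);continue
        zt=np.percentile(q[:,2],98); print(n,nm,'c0',c0.round(3),'zmax',zt.round(4),len(q),'bbox',np.percentile(q,[2,98],0).round(3).tolist())
        for lo in (.015,.03,.05,.07,.09,.115):
            b=q[(q[:,2]>lo)&(q[:,2]<lo+.02)]
            if len(b)>15: print('   ',lo,fit(b[:,:2]))
E
```

```text
table z -0.0003365650663638723 side 0.0020493190693111766
left [[0.4644 0.0597]] (32.38936996459961, 32.588104248046875) by z 0.05715969288182236
back [[ 0.6263 -0.1005]] (31.356935501098633, 32.23869323730469) by z 0.0053713951806694275
right [[ 0.4388 -0.2905]] (31.928022384643555, 33.256996154785156) by z 0.005598068613530988
plate [[ 0.4721 -0.0915]] (67.22461700439453, 81.52918243408203)
mug top c0 [0.668 0.163] zmax 0.0783 397 bbox [[0.618, 0.133, 0.014], [0.702, 0.198, 0.078]]
    0.015 (array([0.669 , 0.1656, 0.0318]), np.float64(0.0005), 76)
    0.03 (array([0.6692, 0.1655, 0.0319]), np.float64(0.0006), 81)
    0.05 (array([0.6671, 0.1649, 0.0334]), np.float64(0.0024), 110)
    0.07 (array([0.6706, 0.1661, 0.032 ]), np.float64(0.001), 139)
mug side c0 [0.668 0.163] zmax 0.0796 1038 bbox [[0.618, 0.134, 0.016], [0.704, 0.2, 0.08]]
    0.015 (array([0.6728, 0.1479, 0.0501]), np.float64(0.0009), 121)
    0.03 (array([0.6588, 0.1603, 0.0396]), np.float64(0.0029), 223)
    0.05 (array([0.6672, 0.1651, 0.0343]), np.float64(0.002), 417)
    0.07 (array([0.672 , 0.1665, 0.032 ]), np
[... 2848 characters left out ...]
np.float64(0.0006), 403)
    0.03 (array([0.4381, 0.3722, 0.03  ]), np.float64(0.0006), 566)
    0.05 (array([0.4383, 0.372 , 0.0291]), np.float64(0.0011), 731)
    0.07 (array([0.4381, 0.3724, 0.0251]), np.float64(0.0009), 651)
flash top c0 [ 0.569 -0.251] zmax 0.0307 446 bbox [[0.512, -0.28, 0.014], [0.631, -0.241, 0.031]]
    0.015 (array([0.2863, 1.5139, 1.7954]), np.float64(0.0062), 427)
    0.03 (array([0.4928, 0.1486, 0.4163]), np.float64(0.0023), 24)
flash side c0 [ 0.569 -0.251] zmax 0.0343 459 bbox [[0.511, -0.278, 0.013], [0.631, -0.24, 0.034]]
    0.015 (array([-0.0902,  3.9165,  4.2227]), np.float64(0.0038), 408)
    0.03 (array([0.3169, 1.2889, 1.5706]), np.float64(0.0031), 96)
```

Run:
```python
import cv2,numpy as np
T=cv2.imread('pics/top0.png');S=cv2.imread('pics/side0.png')
a=cv2.resize(T[140:280,110:310],(800,560),interpolation=cv2.INTER_CUBIC)
cv2.imwrite('pics/c0.png',a)
```

```text
(no output)
```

View pics/c0.png

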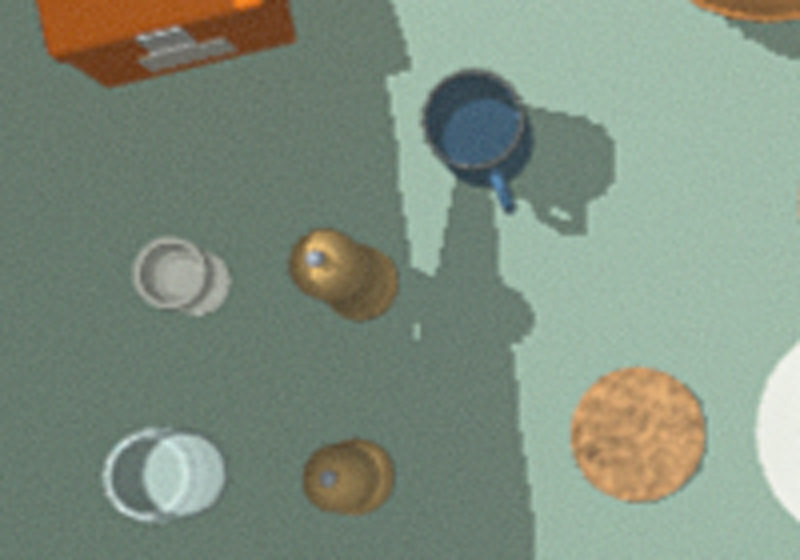

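The crop shows the mug rim centred at (475,118) with its handle pointing to (508,205), so towards the robot and slightly right. Next I'll refine the plate centre and the handle angle, and write a helper that works out moves.

```bash
cat > go.py <<'E'
import sys; from h import *
from scipy.spatial.transform import Rotation as Ro
def deltas(*wps):
    """wps: (x,y,z,yaw_deg) targets; prints turn/shift in tool axes now"""
    s=readout.sense(); R=Ro.from_quat(s['tool_rot']); p=s['tcp_pos']
    print('t %.2f tcp %s gap %.3f gf %.1f F %s'%(s['t'],p.round(4),s['finger_gap'],s['gripper_force'],s['force'].round(1)))
    for w in wps:
        y=np.radians(w[3]); T=Ro.from_matrix([[np.cos(y),np.sin(y),0],[np.sin(y),-np.cos(y),0],[0,0,-1]])
        print(w,'turn',np.degrees((R.inv()*T).as_rotvec()).round(1),'shift mm',(R.inv().apply(np.array(w[:3])-p)*1000).round(1))
if __name__=='__main__': deltas(*[tuple(map(float,a.split(','))) for a in sys.argv[1:]])
E
python3 - <<'E'
from meas import *
T=load('top');S=load('side')
for d in(T,S):
    Q=d['P'].reshape(-1,3); r=np.hypot(*(Q[:,:2]-[.472,-.0935]).T)
    q=Q[(r<.095)&(Q[:,2]>.008)&(Q[:,2]<.03)]; print('plate',fit(q[:,:2]),np.ptp(q,0), (q.min(0)+q.max(0))/2)
    for c in([.4644,.0597],[.6263,-.1005],[.4388,-.2905]):
        q=Q[(np.hypot(*(Q[:,:2]-c).T)<.06)]; 
    q=Q[(np.hypot(*(Q[:,:2]-[.670,.166]).T)<.072)&(np.hypot(*(Q[:,:2]-[.670,.166]).T)>.042)&(Q[:,2]>.02)&(Q[:,2]<.075)]
    v=np.median(q[:,:2],0)-[.670,.166]; print('handle',len(q),v,np.degrees(np.arctan2(-v[1],-v[0])))
# coasters and plate in side view by colour
img=S['img'];hsv=cv2.cvtColor(img,cv2.COLOR_RGB2HSV)
m=((hsv[...,0]<25)&(hsv[...,1]>70)).astype(np.uint8)
for u,v in((312,258),(281,204),(381,187)):
    k=np.zeros_like(m);k[v-18:v+19,u-28:u+29]=1
    c=max(cv2.findContours(m*k,0,1)[0],key=cv2.contourArea)
    g=toplane(S,c.reshape(-1,2),.005); print('coaster side',fit(g,.047),fit(g))
E
python3 go.py .67,.166,.2,17
```

```text
plate (array([ 0.4651, -0.1028,  0.0671]), np.float64(0.007), 1431) [0.1566572  0.15801422 0.01041532] [ 0.46589356 -0.10229744  0.01320937]
handle 28 [-0.04888245 -0.01963878] 21.88804984806394
plate (array([ 0.4665, -0.1034,  0.0606]), np.float64(0.0106), 1688) [0.15790096 0.16358606 0.01228233] [ 0.46686059 -0.10292509  0.01414133]
handle 89 [-0.04949216 -0.01838339] 20.377032424509057
coaster side (array([0.4652, 0.0581]), np.float64(0.0019), 105) (array([0.4651, 0.0582, 0.0452]), np.float64(0.0007), 105)
coaster side (array([ 0.6278, -0.1027]), np.float64(0.0018), 83) (array([ 0.6278, -0.1027,  0.0451]), np.float64(0.0006), 83)
coaster side (array([ 0.4397, -0.2938]), np.float64(0.0021), 79) (array([ 0.4397, -0.2937,  0.045 ]), np.float64(0.0009), 79)
t 0.10 tcp [ 0.2761 -0.5601  0.2554] gap 0.996 gf 0.0 F [-0.1  0.6 -0.9]
(0.67, 0.166, 0.2, 17.0) turn [-0.1 -0.   9.2] shift mm [ 674.2 -477.1   56.6]
```

Call:
move_arm(rows=[[0, 0, 1, 30, -21, 0, 0], [0, 0, 2, 65, -46, 0, 0], [0, 0, 3, 99, -70, 0, 0], [0, 0, 4, 133, -94, 0, 0], [0, 0, 5, 167, -118, 0, 0], [0, 0, 5, 201, -142, 0, 0], [0, 0, 5, 235, -166, 0, 0], [0, 0, 5, 269, -190, 0, 0], [0, 0, 5, 303, -214, 0, 0], [0, 0, 5, 337, -238, 0, 0], [0, 0, 5, 371, -262, 0, 0], [0, 0, 5, 405, -287, 0, 0]], squeeze=30)

```text
t: 1.1
tcp_pos: [0.5125, -0.1234, 0.2561]
tool_rot: [0.983, 0.184, -0.0, -0.0]
force: [0.5, -0.6, 0.3]
finger_gap: 1.002
gripper_force: 0.0
```

```bash
python3 go.py .67,.166,.13,21 .67,.166,.052,21
```

```text
t 1.10 tcp [ 0.5125 -0.1234  0.2561] gap 1.002 gf 0.0 F [ 0.5 -0.6  0.3]
(0.67, 0.166, 0.13, 21.0) turn [-0.   0.   0.2] shift mm [ 251.6 -212.8  126.1]
(0.67, 0.166, 0.052, 21.0) turn [-0.   0.   0.2] shift mm [ 251.6 -212.7  204.1]
```

Call:
move_arm(rows=[[0, 0, 0, 32, -27, 0, 0], [0, 0, 0, 64, -54, 0, 0], [0, 0, 0, 96, -81, 0, 0], [0, 0, 0, 128, -108, 0, 0], [0, 0, 0, 160, -135, 0, 0], [0, 0, 0, 192, -162, 0, 0], [0, 0, 0, 224, -189, 0, 0], [0, 0, 0, 245, -207, 15, 0], [0, 0, 0, 252, -213, 45, 0], [0, 0, 0, 252, -213, 75, 0], [0, 0, 0, 252, -213, 96, 0], [0, 0, 0, 252, -213, 96, 0]])

```text
t: 2.1
tcp_pos: [0.6657, 0.1645, 0.1539]
tool_rot: [0.983, 0.185, -0.006, -0.001]
force: [-0.9, 0.4, -1.3]
finger_gap: 1.0
gripper_force: 0.0
```

```bash
python3 - <<'E'
from h import *
s=snap('wrist','w1.png'); P=cloud(s); q=P[(P[...,2]>.06)&(P[...,2]<.09)&(np.hypot(P[...,0]-.67,P[...,1]-.166)<.06)]
print(len(q), q.min(0),q.max(0))
E
python3 go.py .67,.166,.05,21
```

```text
4704 [0.61795606 0.13371807 0.0600006 ] [0.70619297 0.20226926 0.07865569]
t 2.15 tcp [0.6674 0.1644 0.1568] gap 1.000 gf 0.0 F [ 0.6 -0.6  0.1]
(0.67, 0.166, 0.05, 21.0) turn [-0.1  0.4  0.3] shift mm [  3.8  -0.3 106.8]
```

View pics/w1.png

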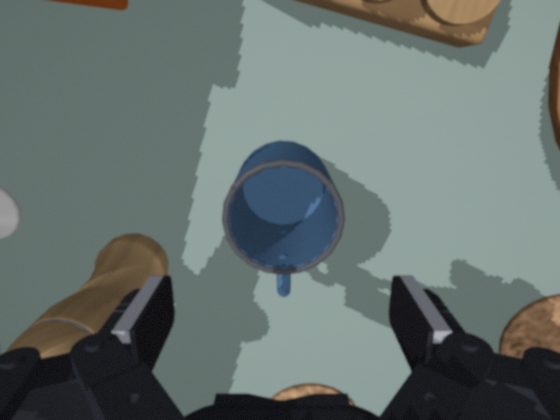

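The mug is centred between the fingers (mug at 284, gap centre at about 282) with its handle along the tool's x axis. I'll descend and grip.

Call:
move_arm(rows=[[0, 0, 0, 5, -1, 25, 0], [0, 0, 0, 5, -1, 50, 0], [0, 0, 0, 5, -1, 75, 0], [0, 0, 0, 5, -1, 95, 0], [0, 0, 0, 5, -1, 110, 0], [0, 0, 0, 5, -1, 110, 0], [0, 0, 0, 5, -1, 110, 0.6], [0, 0, 0, 5, -1, 110, 0.6], [0, 0, 0, 5, -1, 110, 0.6], [0, 0, 0, 5, -1, 110, 0.6], [0, 0, 0, 5, -1, 110, 0.6], [0, 0, 0, 5, -1, 110, 0.6]], squeeze=30)

```text
t: 3.15
tcp_pos: [0.6755, 0.1672, 0.0523]
tool_rot: [0.983, 0.184, 0.002, 0.0]
force: [-0.1, 0.8, 5.3]
finger_gap: 0.773
gripper_force: 36.3
```

```bash
python3 go.py .55,.0,.19,0 .439,-.292,.19,0
```

```text
t 3.15 tcp [0.6755 0.1672 0.0523] gap 0.773 gf 36.3 F [-0.1  0.8  5.3]
(0.55, 0.0, 0.19, 0.0) turn [ 0.  -0.2 21.2] shift mm [-177.1  110.5 -138.2]
(0.439, -0.292, 0.19, 0.0) turn [ 0.  -0.2 21.2] shift mm [-386.2  342.5 -138.7]
```

Call:
move_arm(rows=[[0, 0, 0, 0, 0, -15, 0.6], [0, 0, 0, 0, 0, -40, 0.6], [0, 0, 0, 0, 0, -70, 0.6], [0, 0, 0, -10, 9, -90, 0.6], [0, 0, 0, -30, 27, -100, 0.6], [0, 0, 0, -55, 49, -100, 0.6], [0, 0, 0, -80, 71, -100, 0.6], [0, 0, 0, -105, 93, -100, 0.6], [0, 0, 0, -130, 115, -100, 0.6], [0, 0, 0, -155, 137, -100, 0.6], [0, 0, 0, -180, 160, -100, 0.6], [0, 0, 0, -205, 182, -100, 0.6]])

```text
t: 4.15
tcp_pos: [0.5477, -0.0778, 0.1509]
tool_rot: [0.983, 0.184, -0.0, -0.0]
force: [0.1, 0.1, -2.3]
finger_gap: 0.77
gripper_force: 35.6
```

Call:
move_arm(rows=[[0, 0, 0, -25, 22, 0, 0.6], [0, 0, 0, -50, 44, 0, 0.6], [0, 0, 0, -75, 66, 0, 0.6], [0, 0, 0, -100, 88, 0, 0.6], [0, 0, 0, -125, 110, 0, 0.6], [0, 0, 0, -145, 128, 0, 0.6], [0, 0, 0, -160, 142, 0, 0.6], [0, 0, 0, -172, 153, 0, 0.6], [0, 0, 0, -179, 159, 0, 0.6], [0, 0, 0, -181, 161, 0, 0.6], [0, 0, 0, -181, 161, 0, 0.6]])

```text
t: 5.07
tcp_pos: [0.4383, -0.2925, 0.1505]
tool_rot: [0.983, 0.184, 0.0, -0.0]
force: [-0.0, -0.8, -2.4]
finger_gap: 0.773
gripper_force: 35.6
```

```bash
cat > held.py <<'E'
from meas import *
import sys
from go import deltas
def run(zlo,zhi,r,save=None):
    p=readout.sense()['tcp_pos']
    for n in('top','side'):
        s=snap(n,save and n+save); P=cloud(s).reshape(-1,3)
        q=P[(np.hypot(*(P[:,:2]-p[:2]).T)<.05)&(P[:,2]>p[2]-6e-3+zlo)&(P[:,2]<p[2]-6e-3+zhi)]
        q=q[~np.isnan(q[:,0])]
        print(n,len(q), len(q)>20 and (q.min(0).round(4),q.max(0).round(4),fit(q[:,:2],r)))
E
python3 - <<'E'
from held import *
run(-.04,-.025,.034,'m1.png'); deltas((.439,-.292,.06,21))
E
```

```text
top 35 (array([ 0.4052, -0.3098,  0.1046]), array([ 0.4671, -0.259 ,  0.1192]), (array([ 0.4311, -0.2919]), np.float64(0.001), 35))
side 153 (array([ 0.3999, -0.3077,  0.1047]), array([ 0.465 , -0.2572,  0.1194]), (array([ 0.4359, -0.2945]), np.float64(0.0011), 153))
t 5.17 tcp [ 0.4386 -0.2914  0.1504] gap 0.769 gf 35.6 F [-0.1  0.7 -2.6]
(0.439, -0.292, 0.06, 21) turn [-0.1 -0.   0.3] shift mm [ 0.1  0.8 90.4]
```

View pics/sidem1.png

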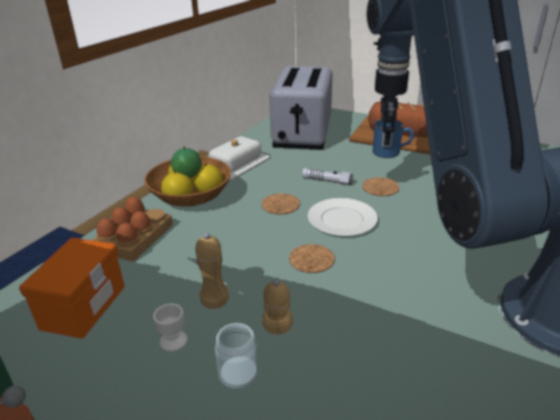

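The side view shows the mug held upright above the right coaster at (388,140). Its axis sits about 5 mm behind the tool centre, so I'll correct that and lower it.

Call:
move_arm(rows=[[0, 0, 0, 5, 0, 15, 0.6], [0, 0, 0, 5, 0, 35, 0.6], [0, 0, 0, 5, 0, 55, 0.6], [0, 0, 0, 5, 0, 70, 0.6], [0, 0, 0, 5, 0, 80, 0.6], [0, 0, 0, 5, 0, 84, 0.6], [0, 0, 0, 5, 0, 86, 0.6], [0, 0, 0, 5, 0, 88, 0.6], [0, 0, 0, 5, 0, 88, 0.6], [0, 0, 0, 5, 0, 88, 0.6]])

```text
t: 6.0
tcp_pos: [0.4436, -0.2909, 0.063]
tool_rot: [0.983, 0.184, 0.0, 0.001]
force: [-0.9, 0.3, -1.8]
finger_gap: 0.773
gripper_force: 35.6
```

Run:
```python
from held import *
deltas((.439,-.292,.06,21))
for n in('top','side'):
    P=cloud(snap(n)).reshape(-1,3); q=P[(np.hypot(*(P[:,:2]-[.437,-.292]).T)<.065)]
    for lo in np.arange(.01,.07,.01):
        b=q[(q[:,2]>lo)&(q[:,2]<lo+.01)]; print(n,lo.round(3),len(b), len(b)>15 and fit(b[:,:2],.034)[:2])
    b=q[q[:,0]<.432]; b=b[b[:,0]>.37]; print('zhist',np.histogram(b[:,2],np.arange(-.005,.115,.005))[0])
```

```text
t 6.00 tcp [ 0.4436 -0.2909  0.063 ] gap 0.773 gf 35.6 F [-0.9  0.3 -1.8]
(0.439, -0.292, 0.06, 21) turn [ 0.1 -0.   0.2] shift mm [-4.7 -0.6  3. ]
top 0.01 0 False
top 0.02 0 False
top 0.03 0 False
top 0.04 0 False
top 0.05 0 False
top 0.06 0 False
zhist [0 0 0 0 0 0 0 0 0 0 0 0 0 0 0 0 0 0 0 0 0 0 0]
side 0.01 54 (array([ 0.4424, -0.2944]), np.float64(0.0013))
side 0.02 92 (array([ 0.4418, -0.2938]), np.float64(0.0013))
side 0.03 106 (array([ 0.4407, -0.2941]), np.float64(0.0013))
side 0.04 111 (array([ 0.4387, -0.2942]), np.float64(0.0022))
side 0.05 103 (array([ 0.4399, -0.2921]), np.float64(0.0028))
side 0.06 125 (array([ 0.4388, -0.2908]), np.float64(0.0037))
zhist [  0 240 154   8  18  25  20  27  33  42  29  31  31  35  35  51  50  40
  33  15  23  24   9]
```

Call:
move_arm(rows=[[0, 0, 0, 0, 0, 1, 0.6], [0, 0, 0, 0, 0, 2, 0.6], [0, 0, 0, 0, 0, 3, 0.6], [0, 0, 0, 0, 0, 4, 0.6], [0, 0, 0, 0, 0, 5, 0.6], [0, 0, 0, 0, 0, 5, 0.6]])

```text
t: 6.6
tcp_pos: [0.4431, -0.2906, 0.0573]
tool_rot: [0.983, 0.184, -0.0, -0.0]
force: [-1.0, 0.1, -0.6]
finger_gap: 0.77
gripper_force: 35.7
```

Call:
move_arm(rows=[[0, 0, 0, 0, 0, 1, 0.6], [0, 0, 0, 0, 0, 1, 0.6], [0, 0, 0, 0, 0, 1, 0.6]])

```text
t: 6.85
tcp_pos: [0.4431, -0.2906, 0.0573]
tool_rot: [0.983, 0.184, 0.0, 0.0]
force: [-1.5, 1.9, 7.9]
finger_gap: 0.769
gripper_force: 36.4
```

Contact: the force is 7.9 N and the height hasn't changed. I'll release and retreat upward.

Call:
move_arm(rows=[[0, 0, 0, 0, 0, 0, 0.2], [0, 0, 0, 0, 0, 0, 0], [0, 0, 0, 0, 0, 0, 0], [0, 0, 0, 0, 0, 0, 0], [0, 0, 0, 0, 0, -20, 0], [0, 0, 0, 0, 0, -50, 0], [0, 0, 0, 0, 0, -85, 0], [0, 0, 0, 0, 0, -120, 0], [0, 0, 0, 0, 0, -155, 0], [0, 0, 0, 0, 0, -175, 0], [0, 0, 0, 0, 0, -180, 0], [0, 0, 0, 0, 0, -180, 0]])

```text
t: 7.85
tcp_pos: [0.4438, -0.2911, 0.2378]
tool_rot: [0.983, 0.184, 0.001, 0.002]
force: [0.3, -0.2, -0.3]
finger_gap: 0.996
gripper_force: 0.0
```

Run:
```python
from held import *
deltas((.5705,.2515,.24,0))
for n in('side','wrist'):
    P=cloud(snap(n)).reshape(-1,3); q=P[(np.hypot(*(P[:,:2]-[.44,-.292]).T)<.045)]
    b=q[(q[:,2]>.06)&(q[:,2]<.1)]; print(n,len(b), fit(b[:,:2],.033),np.percentile(b[:,2],98))
```

```text
t 7.85 tcp [ 0.4438 -0.2911  0.2378] gap 0.996 gf 0.0 F [ 0.3 -0.2 -0.3]
(0.5705, 0.2515, 0.24, 0) turn [ 0.2 -0.1 21.2] shift mm [ 314.7 -459.9   -3.4]
side 493 (array([ 0.4399, -0.2914]), np.float64(0.0015), 493) 0.08541247986280581
wrist 2568 (array([ 0.4407, -0.2898]), np.float64(0.0017), 2568) 0.08251115635055536
```

The mug is in place, within about 2 mm. Next is the pepper mill.

Call:
move_arm(rows=[[0, 0, 2, 15, -22, -2, 0], [0, 0, 4, 35, -51, -2, 0], [0, 0, 6, 56, -82, -2, 0], [0, 0, 8, 77, -113, -2, 0], [0, 0, 10, 98, -143, -2, 0], [0, 0, 12, 119, -174, -2, 0], [0, 0, 14, 140, -205, -2, 0], [0, 0, 16, 161, -235, -2, 0], [0, 0, 18, 182, -266, -2, 0], [0, 0, 20, 203, -297, -2, 0], [0, 0, 21, 224, -327, -2, 0], [0, 0, 21, 245, -358, -2, 0]])

```text
t: 8.95
tcp_pos: [0.5407, 0.1336, 0.2356]
tool_rot: [1.0, 0.002, -0.003, 0.0]
force: [0.4, -1.3, 0.2]
finger_gap: 0.998
gripper_force: 0.0
```

```bash
python3 go.py .5705,.2515,.24,0
```

```text
t 8.95 tcp [0.5407 0.1336 0.2356] gap 0.998 gf 0.0 F [ 0.4 -1.3  0.2]
(0.5705, 0.2515, 0.24, 0.0) turn [0.  0.3 0.2] shift mm [  30.1 -117.8   -4.6]
```

Call:
move_arm(rows=[[0, 0, 0, 8, -33, -2, 0], [0, 0, 0, 16, -65, -2, 0], [0, 0, 0, 24, -93, -2, 0], [0, 0, 0, 29, -112, -2, 0], [0, 0, 0, 30, -118, -2, 0], [0, 0, 0, 30, -118, -2, 0], [0, 0, 0, 30, -118, -2, 0]])

```text
t: 9.53
tcp_pos: [0.5703, 0.2491, 0.2384]
tool_rot: [1.0, 0.002, -0.002, 0.001]
force: [0.6, -0.2, 0.3]
finger_gap: 0.998
gripper_force: 0.0
```

Run:
```python
from held import *
deltas((.5705,.2515,.112,0))
P=cloud(snap('wrist','w2.png')).reshape(-1,3)
for lo in(.095,.105,.115):
    b=P[(np.hypot(*(P[:,:2]-[.571,.2515]).T)<.05)&(P[:,2]>lo)&(P[:,2]<lo+.01)]; print(lo,len(b),len(b)>15 and fit(b[:,:2],.0225))
```

```text
t 9.53 tcp [0.5703 0.2491 0.2384] gap 0.998 gf 0.0 F [ 0.6 -0.2  0.3]
(0.5705, 0.2515, 0.112, 0) turn [0.1 0.2 0.3] shift mm [  0.7  -2.6 126.4]
0.095 165 (array([0.5695, 0.2537]), np.float64(0.0001), 165)
0.105 186 (array([0.5693, 0.2537]), np.float64(0.0002), 186)
0.115 443 (array([0.5689, 0.2538]), np.float64(0.0005), 443)
```

View pics/w2.png

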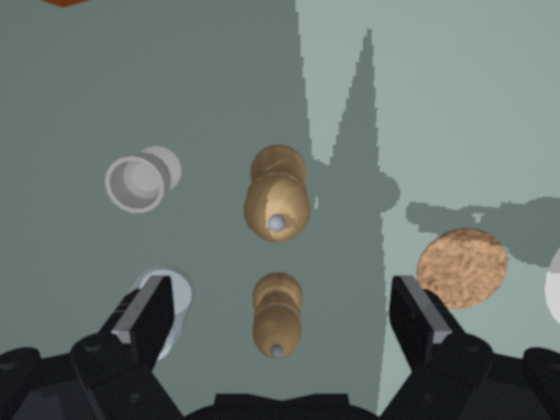

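The pepper mill's head is at (277,215), centred in the gap to within about 3 mm. I'll descend and grip.

Call:
move_arm(rows=[[0, 0, 0, 0, -3, 20, 0], [0, 0, 0, 0, -3, 50, 0], [0, 0, 0, 0, -3, 80, 0], [0, 0, 0, 0, -3, 105, 0], [0, 0, 0, 0, -3, 120, 0], [0, 0, 0, 0, -3, 126, 0], [0, 0, 0, 0, -3, 126, 0.8], [0, 0, 0, 0, -3, 126, 0.8], [0, 0, 0, 0, -3, 126, 0.8], [0, 0, 0, 0, -3, 126, 0.8], [0, 0, 0, 0, -3, 126, 0.8], [0, 0, 0, 0, -3, 126, 0.8]], squeeze=30)

```text
t: 10.58
tcp_pos: [0.5726, 0.2528, 0.1161]
tool_rot: [1.0, 0.002, 0.002, 0.0]
force: [-1.1, -2.1, 6.4]
finger_gap: 0.518
gripper_force: 31.3
```

Call:
move_arm(rows=[[0, 0, 0, 0, 0, 0, 0.8], [0, 0, 0, 0, 0, 0, 0.8], [0, 0, 0, 0, 0, 0, 0.8]])

```text
t: 10.83
tcp_pos: [0.5726, 0.2528, 0.1161]
tool_rot: [1.0, 0.002, 0.002, 0.0]
force: [0.8, -2.4, 6.6]
finger_gap: 0.517
gripper_force: 31.3
```

```bash
python3 go.py .627,-.1015,.24,0
```

```text
t 10.83 tcp [0.5726 0.2528 0.1161] gap 0.517 gf 31.3 F [ 0.8 -2.4  6.6]
(0.627, -0.1015, 0.24, 0.0) turn [ 0.  -0.2  0.3] shift mm [  53.3  354.6 -123.7]
```

Call:
move_arm(rows=[[0, 0, 0, 0, 0, -10, 0.8], [0, 0, 0, 0, 0, -30, 0.8], [0, 0, 0, 2, 10, -50, 0.8], [0, 0, 0, 5, 30, -65, 0.8], [0, 0, 0, 9, 55, -70, 0.8], [0, 0, 0, 14, 85, -70, 0.8], [0, 0, 0, 19, 115, -70, 0.8], [0, 0, 0, 24, 145, -70, 0.8], [0, 0, 0, 29, 175, -70, 0.8], [0, 0, 0, 34, 205, -70, 0.8], [0, 0, 0, 39, 235, -70, 0.8], [0, 0, 0, 44, 262, -70, 0.8]])

```text
t: 11.83
tcp_pos: [0.616, -0.0102, 0.1842]
tool_rot: [1.0, 0.002, -0.001, -0.0]
force: [0.5, 1.3, -3.4]
finger_gap: 0.515
gripper_force: 31.6
```

Call:
move_arm(rows=[[0, 0, 0, 4, 25, 0, 0.8], [0, 0, 0, 8, 47, 0, 0.8], [0, 0, 0, 11, 66, 0, 0.8], [0, 0, 0, 12, 80, 0, 0.8], [0, 0, 0, 12, 89, 0, 0.8], [0, 0, 0, 12, 93, 0, 0.8], [0, 0, 0, 12, 93, 10, 0.8], [0, 0, 0, 12, 93, 25, 0.8], [0, 0, 0, 12, 93, 40, 0.8], [0, 0, 0, 12, 93, 50, 0.8], [0, 0, 0, 12, 93, 50, 0.8]])

```text
t: 12.75
tcp_pos: [0.6266, -0.0998, 0.1312]
tool_rot: [1.0, 0.003, -0.003, -0.001]
force: [-0.6, 0.3, -3.2]
finger_gap: 0.517
gripper_force: 31.6
```

Run:
```python
from held import *
deltas((.627,-.1015,.121,0))
for n in('top','side'):
    P=cloud(snap(n,n+'p1.png')).reshape(-1,3)
    for lo,r in((.022,.0265),(.065,.0175),(.085,.0175)):
        b=P[(np.hypot(*(P[:,:2]-[.627,-.1015]).T)<.05)&(P[:,2]>lo)&(P[:,2]<lo+.015)]; print(n,lo,len(b),len(b)>15 and fit(b[:,:2],r))
```

```text
t 12.75 tcp [ 0.6266 -0.0998  0.1312] gap 0.517 gf 31.6 F [-0.6  0.3 -3.2]
(0.627, -0.1015, 0.121, 0) turn [-0.2  0.4  0.3] shift mm [ 0.4  1.7 10.2]
top 0.022 0 False
top 0.065 0 False
top 0.085 0 False
side 0.022 113 (array([ 0.6262, -0.1024]), np.float64(0.0009), 113)
side 0.065 86 (array([ 0.626 , -0.1021]), np.float64(0.0008), 86)
side 0.085 81 (array([ 0.6089, -0.0757]), np.float64(0.0034), 81)
```

View pics/sidep1.png

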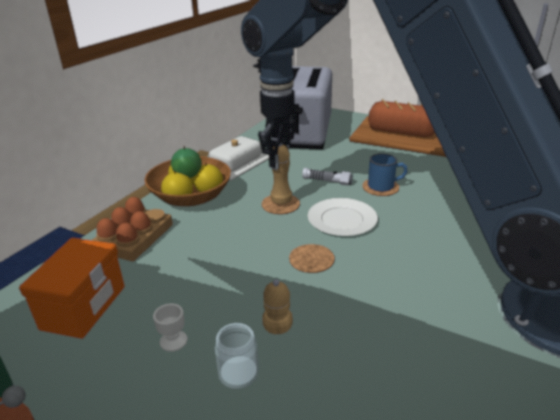

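The side view shows the mill upright over the back coaster at (282,200) and the mug standing on its own. I'll lower it in small steps.

Call:
move_arm(rows=[[0, 0, 0, 0, 0, 2, 0.8], [0, 0, 0, 0, 0, 4, 0.8], [0, 0, 0, 0, 0, 6, 0.8], [0, 0, 0, 0, 0, 7, 0.8], [0, 0, 0, 0, 0, 8, 0.8], [0, 0, 0, 0, 0, 9, 0.8], [0, 0, 0, 0, 0, 9, 0.8]])

```text
t: 13.43
tcp_pos: [0.6287, -0.1019, 0.1252]
tool_rot: [1.0, 0.002, -0.0, -0.0]
force: [0.3, -0.1, -3.2]
finger_gap: 0.517
gripper_force: 31.6
```

Call:
move_arm(rows=[[0, 0, 0, 0, 0, 1, 0.8], [0, 0, 0, 0, 0, 2, 0.8], [0, 0, 0, 0, 0, 3, 0.8], [0, 0, 0, 0, 0, 4, 0.8], [0, 0, 0, 0, 0, 4, 0.8]])

```text
t: 13.85
tcp_pos: [0.6289, -0.1019, 0.1213]
tool_rot: [1.0, 0.002, -0.0, 0.0]
force: [0.1, 0.3, -2.4]
finger_gap: 0.513
gripper_force: 31.6
```

Call:
move_arm(rows=[[0, 0, 0, 0, 0, 1, 0.8], [0, 0, 0, 0, 0, 1, 0.8], [0, 0, 0, 0, 0, 1, 0.8]])

```text
t: 14.1
tcp_pos: [0.6291, -0.1019, 0.1212]
tool_rot: [1.0, 0.002, 0.0, 0.0]
force: [-1.9, 0.2, 3.8]
finger_gap: 0.518
gripper_force: 32.1
```

Contact. I'll release and rise.

Call:
move_arm(rows=[[0, 0, 0, 0, 0, 0, 0.3], [0, 0, 0, 0, 0, 0, 0], [0, 0, 0, 0, 0, 0, 0], [0, 0, 0, 0, 0, 0, 0], [0, 0, 0, 0, 0, 0, 0], [0, 0, 0, 0, 0, -20, 0], [0, 0, 0, 0, 0, -45, 0], [0, 0, 0, 0, 0, -75, 0], [0, 0, 0, 0, 0, -100, 0], [0, 0, 0, 0, 0, -118, 0], [0, 0, 0, 0, 0, -120, 0]])

```text
t: 15.02
tcp_pos: [0.6311, -0.1025, 0.2447]
tool_rot: [1.0, 0.002, 0.004, 0.001]
force: [-0.1, 0.1, 1.2]
finger_gap: 1.003
gripper_force: 0.0
```

Run:
```python
from held import *
deltas((.571,.3675,.24,0))
for n in('side','wrist'):
    P=cloud(snap(n)).reshape(-1,3)
    for lo,r in((.022,.0265),(.065,.0175),(.1,.0225)):
        b=P[(np.hypot(*(P[:,:2]-[.627,-.1015]).T)<.05)&(P[:,2]>lo)&(P[:,2]<lo+.015)]; print(n,lo,len(b),len(b)>15 and fit(b[:,:2],r))
```

```text
t 15.02 tcp [ 0.6311 -0.1025  0.2447] gap 1.003 gf 0.0 F [-0.1  0.1  1.2]
(0.571, 0.3675, 0.24, 0) turn [ 0.2 -0.5  0.2] shift mm [ -58.2 -470.3    2.9]
side 0.022 137 (array([ 0.6291, -0.1063]), np.float64(0.002), 137)
side 0.065 81 (array([ 0.6281, -0.1039]), np.float64(0.0011), 81)
side 0.1 118 (array([ 0.628 , -0.1043]), np.float64(0.0011), 118)
wrist 0.022 653 (array([ 0.6221, -0.1009]), np.float64(0.0016), 653)
wrist 0.065 53 (array([ 0.6259, -0.101 ]), np.float64(0.0001), 53)
wrist 0.1 280 (array([ 0.6257, -0.101 ]), np.float64(0.0002), 280)
```

The pepper mill is placed. Next is the egg cup.

Call:
move_arm(rows=[[0, 0, 0, -3, -20, 0, 0], [0, 0, 0, -7, -50, 0, 0], [0, 0, 0, -11, -87, 0, 0], [0, 0, 0, -16, -124, 0, 0], [0, 0, 0, -21, -161, 0, 0], [0, 0, 0, -26, -198, 0, 0], [0, 0, 0, -31, -235, 0, 0], [0, 0, 0, -36, -272, 0, 0], [0, 0, 0, -41, -309, 0, 0], [0, 0, 0, -46, -346, 0, 0], [0, 0, 0, -51, -383, 0, 0], [0, 0, 0, -55, -412, 0, 0]])

```text
t: 16.12
tcp_pos: [0.5701, 0.3124, 0.2376]
tool_rot: [1.0, 0.003, -0.002, 0.0]
force: [1.6, 0.0, -1.0]
finger_gap: 1.004
gripper_force: 0.0
```

Call:
move_arm(rows=[[0, 0, 0, -2, -25, 0, 0], [0, 0, 0, -4, -45, 0, 0], [0, 0, 0, -5, -57, 20, 0], [0, 0, 0, -5, -58, 50, 0], [0, 0, 0, -5, -58, 80, 0], [0, 0, 0, -5, -58, 90, 0], [0, 0, 0, -5, -58, 90, 0], [0, 0, 0, -5, -58, 90, 0]])

```text
t: 16.78
tcp_pos: [0.5665, 0.3675, 0.149]
tool_rot: [1.0, 0.002, -0.001, 0.001]
force: [0.0, 0.3, 1.0]
finger_gap: 1.006
gripper_force: 0.0
```

Run:
```python
from held import *
deltas((.571,.3675,.057,0))
P=cloud(snap('wrist')).reshape(-1,3)
b=P[(np.hypot(*(P[:,:2]-[.571,.3675]).T)<.04)&(P[:,2]>.05)&(P[:,2]<.07)]; print(len(b),fit(b[:,:2],.0235),b.min(0),b.max(0))
```

```text
t 16.78 tcp [0.5665 0.3675 0.149 ] gap 1.006 gf 0.0 F [0.  0.3 1. ]
(0.571, 0.3675, 0.057, 0) turn [0.1 0.1 0.2] shift mm [ 4.7 -0.1 92. ]
2508 (array([0.5727, 0.3694]), np.float64(0.002), 2508) [0.54783193 0.34554193 0.05001611] [0.59548363 0.39305045 0.06588724]
```

Call:
move_arm(rows=[[0, 0, 0, 5, -1, 25, 0], [0, 0, 0, 5, -1, 55, 0], [0, 0, 0, 5, -1, 78, 0], [0, 0, 0, 5, -1, 90, 0], [0, 0, 0, 5, -1, 92, 0], [0, 0, 0, 5, -1, 92, 0.75], [0, 0, 0, 5, -1, 92, 0.75], [0, 0, 0, 5, -1, 92, 0.75], [0, 0, 0, 5, -1, 92, 0.75], [0, 0, 0, 5, -1, 92, 0.75], [0, 0, 0, 5, -1, 92, 0.75], [0, 0, 0, 5, -1, 92, 0.75]], squeeze=25)

```text
t: 17.83
tcp_pos: [0.5734, 0.3693, 0.0607]
tool_rot: [1.0, 0.002, 0.002, -0.001]
force: [-0.1, -0.6, 6.7]
finger_gap: 0.554
gripper_force: 25.3
```

```bash
python3 go.py .466,-.103,.2,0
```

```text
t 17.83 tcp [0.5734 0.3693 0.0607] gap 0.554 gf 25.3 F [-0.1 -0.6  6.7]
(0.466, -0.103, 0.2, 0.0) turn [-0.1 -0.2  0.2] shift mm [-108.8  471.7 -140.3]
```

Call:
move_arm(rows=[[0, 0, 0, 0, 0, -10, 0.75], [0, 0, 0, 0, 0, -30, 0.75], [0, 0, 0, 0, 0, -60, 0.75], [0, 0, 0, -2, 10, -90, 0.75], [0, 0, 0, -7, 30, -105, 0.75], [0, 0, 0, -13, 57, -110, 0.75], [0, 0, 0, -20, 87, -110, 0.75], [0, 0, 0, -27, 117, -110, 0.75], [0, 0, 0, -34, 147, -110, 0.75], [0, 0, 0, -41, 177, -110, 0.75], [0, 0, 0, -48, 207, -110, 0.75], [0, 0, 0, -55, 237, -110, 0.75]])

```text
t: 18.83
tcp_pos: [0.5173, 0.1307, 0.169]
tool_rot: [1.0, 0.002, 0.0, -0.0]
force: [0.5, -0.5, -1.8]
finger_gap: 0.553
gripper_force: 26.1
```

Call:
move_arm(rows=[[0, 0, 0, -7, 30, 0, 0.75], [0, 0, 0, -14, 60, 0, 0.75], [0, 0, 0, -21, 90, 0, 0.75], [0, 0, 0, -28, 120, 0, 0.75], [0, 0, 0, -35, 150, 0, 0.75], [0, 0, 0, -41, 177, 0, 0.75], [0, 0, 0, -47, 200, 5, 0.75], [0, 0, 0, -51, 218, 15, 0.75], [0, 0, 0, -53, 230, 30, 0.75], [0, 0, 0, -53, 235, 50, 0.75], [0, 0, 0, -53, 235, 70, 0.75], [0, 0, 0, -53, 235, 70, 0.75]])

```text
t: 19.83
tcp_pos: [0.4643, -0.1033, 0.0963]
tool_rot: [1.0, 0.001, -0.002, -0.001]
force: [-0.3, 0.7, -1.3]
finger_gap: 0.551
gripper_force: 26.4
```

Run:
```python
from held import *
deltas((.466,-.103,.0655,0))
for n in('side',):
    P=cloud(snap(n,n+'e1.png')).reshape(-1,3)
    for lo,r in((.03,.023),(.045,.01),(.06,.01),(.07,.024)):
        b=P[(np.hypot(*(P[:,:2]-[.466,-.103]).T)<.05)&(P[:,2]>lo)&(P[:,2]<lo+.012)]; print(n,lo,len(b),len(b)>15 and fit(b[:,:2],r))
```

```text
t 19.83 tcp [ 0.4643 -0.1033  0.0963] gap 0.551 gf 26.4 F [-0.3  0.7 -1.3]
(0.466, -0.103, 0.0655, 0) turn [-0.1  0.3  0.1] shift mm [ 1.8 -0.2 30.8]
side 0.03 24 (array([ 0.4631, -0.1072]), np.float64(0.0009), 24)
side 0.045 112 (array([ 0.4608, -0.1015]), np.float64(0.0032), 112)
side 0.06 23 (array([ 0.4607, -0.101 ]), np.float64(0.0013), 23)
side 0.07 45 (array([ 0.4691, -0.0996]), np.float64(0.0019), 45)
```

View pics/sidee1.png

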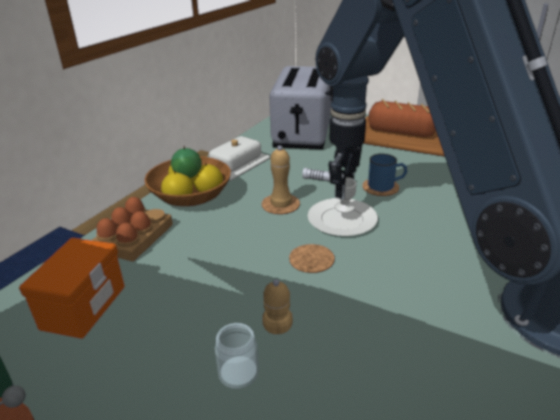

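The egg cup is above the plate at (347,195), upright. I'll lower it.

Call:
move_arm(rows=[[0, 0, 0, 2, 0, 8, 0.75], [0, 0, 0, 2, 0, 16, 0.75], [0, 0, 0, 2, 0, 22, 0.75], [0, 0, 0, 2, 0, 25, 0.75], [0, 0, 0, 2, 0, 26, 0.75], [0, 0, 0, 2, 0, 27, 0.75], [0, 0, 0, 2, 0, 27, 0.75], [0, 0, 0, 2, 0, 27, 0.75]])

```text
t: 20.55
tcp_pos: [0.468, -0.1035, 0.0715]
tool_rot: [1.0, 0.002, 0.0, 0.0]
force: [-0.1, 0.5, -1.5]
finger_gap: 0.547
gripper_force: 26.4
```

Call:
move_arm(rows=[[0, 0, 0, 0, 0, 1, 0.75], [0, 0, 0, 0, 0, 2, 0.75], [0, 0, 0, 0, 0, 2, 0.75]])

```text
t: 20.8
tcp_pos: [0.4678, -0.1035, 0.0693]
tool_rot: [1.0, 0.002, -0.0, -0.0]
force: [-0.3, 0.0, 0.0]
finger_gap: 0.55
gripper_force: 26.4
```

Call:
move_arm(rows=[[0, 0, 0, 0, 0, 1, 0.75], [0, 0, 0, 0, 0, 2, 0.75], [0, 0, 0, 0, 0, 2, 0.75]])

```text
t: 21.05
tcp_pos: [0.4678, -0.1034, 0.0672]
tool_rot: [1.0, 0.002, -0.0, -0.0]
force: [0.3, -0.6, -2.1]
finger_gap: 0.555
gripper_force: 26.4
```

Call:
move_arm(rows=[[0, 0, 0, 0, 0, 1, 0.75], [0, 0, 0, 0, 0, 2, 0.75], [0, 0, 0, 0, 0, 2, 0.75]])

```text
t: 21.3
tcp_pos: [0.4681, -0.1036, 0.0657]
tool_rot: [1.0, 0.002, 0.0, 0.0]
force: [-0.5, 0.6, 4.1]
finger_gap: 0.553
gripper_force: 26.5
```

Contact. I'll release and rise.

Call:
move_arm(rows=[[0, 0, 0, 0, 0, 0, 0.3], [0, 0, 0, 0, 0, 0, 0], [0, 0, 0, 0, 0, 0, 0], [0, 0, 0, 0, 0, 0, 0], [0, 0, 0, 0, 0, 0, 0], [0, 0, 0, 0, 0, -20, 0], [0, 0, 0, 0, 0, -50, 0], [0, 0, 0, 0, 0, -85, 0], [0, 0, 0, 0, 0, -120, 0], [0, 0, 0, 0, 0, -145, 0], [0, 0, 0, 0, 0, -155, 0], [0, 0, 0, 0, 0, -155, 0]])

```text
t: 22.3
tcp_pos: [0.4693, -0.1041, 0.2231]
tool_rot: [1.0, 0.002, 0.003, 0.001]
force: [0.1, 0.8, -0.7]
finger_gap: 1.001
gripper_force: 0.0
```

Run:
```python
from held import *
deltas((.438,.371,.24,0))
for n in('side','wrist'):
    P=cloud(snap(n,n+'e2.png')).reshape(-1,3)
    b=P[(np.hypot(*(P[:,:2]-[.467,-.103]).T)<.04)&(P[:,2]>.055)&(P[:,2]<.08)]; print(n,len(b),len(b)>15 and (fit(b[:,:2],.0235),b.max(0)))
```

```text
t 22.30 tcp [ 0.4693 -0.1041  0.2231] gap 1.001 gf 0.0 F [ 0.1  0.8 -0.7]
(0.438, 0.371, 0.24, 0) turn [ 0.2 -0.3  0.2] shift mm [ -29.2 -475.2  -18.5]
side 285 ((array([ 0.4666, -0.1046]), np.float64(0.0019), 285), array([ 0.48966972, -0.07785077,  0.07487044]))
wrist 1401 ((array([ 0.4669, -0.1035]), np.float64(0.002), 1401), array([ 0.48969081, -0.07976198,  0.07092726]))
```

View pics/wriste2.png

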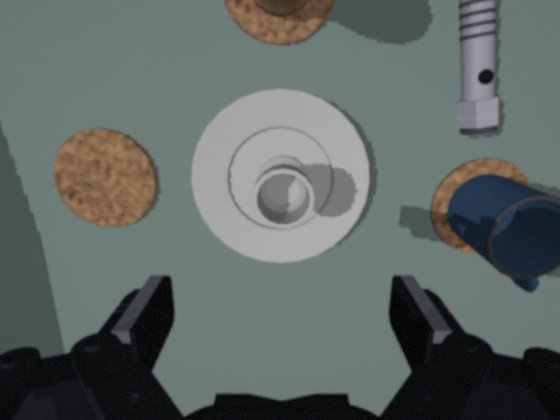

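The egg cup is centred on the plate: foot at (281,172), plate at (281,175). Now the jar.

Call:
move_arm(rows=[[0, 0, 0, -1, -20, 0, 0], [0, 0, 0, -3, -50, 0, 0], [0, 0, 0, -5, -87, 0, 0], [0, 0, 0, -8, -124, 0, 0], [0, 0, 0, -10, -161, 0, 0], [0, 0, 0, -12, -198, 0, 0], [0, 0, 0, -15, -235, 0, 0], [0, 0, 0, -17, -272, 0, 0], [0, 0, 0, -20, -309, 0, 0], [0, 0, 0, -23, -346, 0, 0], [0, 0, 0, -26, -383, 0, 0], [0, 0, 0, -28, -412, 0, 0]])

```text
t: 23.4
tcp_pos: [0.4365, 0.3106, 0.2181]
tool_rot: [1.0, 0.003, -0.002, 0.001]
force: [0.5, -0.7, -0.5]
finger_gap: 0.998
gripper_force: 0.0
```

Call:
move_arm(rows=[[0, 0, 0, -1, -30, 0, 0], [0, 0, 0, -1, -52, 0, 0], [0, 0, 0, -1, -62, 10, 0], [0, 0, 0, -1, -62, 35, 0], [0, 0, 0, -1, -62, 55, 0], [0, 0, 0, -1, -62, 60, 0], [0, 0, 0, -1, -62, 60, 0], [0, 0, 0, -1, -62, 60, 0]])

```text
t: 24.07
tcp_pos: [0.4368, 0.3696, 0.1594]
tool_rot: [1.0, 0.002, -0.001, 0.001]
force: [-0.3, 0.1, -0.1]
finger_gap: 1.003
gripper_force: 0.0
```

Run:
```python
from held import *
deltas((.438,.371,.048,0))
P=cloud(snap('wrist','w4.png')).reshape(-1,3)
for lo,hi,r in((.065,.09,.026),(.02,.06,.031)):
    b=P[(np.hypot(*(P[:,:2]-[.438,.371]).T)<.045)&(P[:,2]>lo)&(P[:,2]<hi)]; print(len(b),fit(b[:,:2],r),b.min(0),b.max(0))
```

```text
t 24.07 tcp [0.4368 0.3696 0.1594] gap 1.003 gf 0.0 F [-0.3  0.1 -0.1]
(0.438, 0.371, 0.048, 0) turn [0.1 0.1 0.2] shift mm [  1.4  -1.5 111.4]
3786 (array([0.4397, 0.3736]), np.float64(0.0013), 3786) [0.41107402 0.34517074 0.06500993] [0.46768928 0.40172474 0.08394084]
2600 (array([0.4406, 0.3735]), np.float64(0.0012), 2600) [0.40933666 0.34167669 0.02000954] [0.46993326 0.40466661 0.05999892]
```

View pics/w4.png

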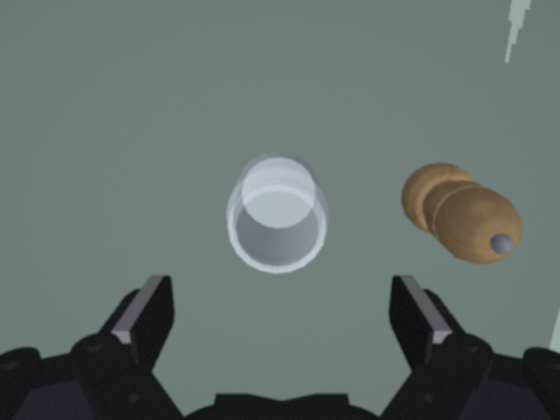

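The jar's rim is at (277,223), about 3 mm left of the gap centre, and the salt mill is well clear of the fingers. I'll descend and grip.

Call:
move_arm(rows=[[0, 0, 0, 2, -3, 25, 0], [0, 0, 0, 2, -3, 55, 0], [0, 0, 0, 2, -3, 85, 0], [0, 0, 0, 2, -3, 105, 0], [0, 0, 0, 2, -3, 114, 0], [0, 0, 0, 2, -3, 116, 0], [0, 0, 0, 2, -3, 116, 0.6], [0, 0, 0, 2, -3, 116, 0.6], [0, 0, 0, 2, -3, 116, 0.6], [0, 0, 0, 2, -3, 116, 0.6], [0, 0, 0, 2, -3, 116, 0.6], [0, 0, 0, 2, -3, 116, 0.6]], squeeze=30)

```text
t: 25.12
tcp_pos: [0.4402, 0.3741, 0.0461]
tool_rot: [1.0, 0.002, 0.002, -0.001]
force: [-0.6, -1.6, 6.2]
finger_gap: 0.73
gripper_force: 34.1
```

```bash
python3 go.py .465,.059,.2,0
```

```text
t 25.12 tcp [0.4402 0.3741 0.0461] gap 0.730 gf 34.1 F [-0.6 -1.6  6.2]
(0.465, 0.059, 0.2, 0.0) turn [-0.1 -0.2  0.2] shift mm [  24.1  314.9 -154.3]
```

Call:
move_arm(rows=[[0, 0, 0, 0, 0, -10, 0.6], [0, 0, 0, 0, 0, -30, 0.6], [0, 0, 0, 0, 0, -60, 0.6], [0, 0, 0, 0, 0, -90, 0.6], [0, 0, 0, 0, 0, -120, 0.6], [0, 0, 0, 1, 5, -145, 0.6], [0, 0, 0, 3, 20, -158, 0.6], [0, 0, 0, 5, 45, -160, 0.6], [0, 0, 0, 7, 75, -160, 0.6], [0, 0, 0, 9, 105, -160, 0.6], [0, 0, 0, 12, 135, -160, 0.6], [0, 0, 0, 14, 165, -160, 0.6]])

```text
t: 26.12
tcp_pos: [0.453, 0.2073, 0.2049]
tool_rot: [1.0, 0.002, 0.0, -0.0]
force: [0.5, -0.2, -1.8]
finger_gap: 0.728
gripper_force: 33.6
```

Call:
move_arm(rows=[[0, 0, 0, 3, 30, 0, 0.6], [0, 0, 0, 6, 60, 0, 0.6], [0, 0, 0, 9, 90, 0, 0.6], [0, 0, 0, 10, 115, 5, 0.6], [0, 0, 0, 11, 135, 20, 0.6], [0, 0, 0, 11, 147, 45, 0.6], [0, 0, 0, 11, 150, 75, 0.6], [0, 0, 0, 11, 150, 105, 0.6], [0, 0, 0, 11, 150, 130, 0.6], [0, 0, 0, 11, 150, 140, 0.6], [0, 0, 0, 11, 150, 140, 0.6], [0, 0, 0, 11, 150, 140, 0.6]])

```text
t: 27.12
tcp_pos: [0.4652, 0.0587, 0.0646]
tool_rot: [1.0, 0.002, -0.0, -0.0]
force: [-0.4, -0.4, -1.4]
finger_gap: 0.728
gripper_force: 33.8
```

Run:
```python
from held import *
deltas((.466,.059,.051,0))
P=cloud(snap('side')).reshape(-1,3)
for lo in(.03,.04,.05):
    b=P[(np.hypot(*(P[:,:2]-[.465,.059]).T)<.045)&(P[:,2]>lo)&(P[:,2]<lo+.015)]; print(lo,len(b),len(b)>15 and fit(b[:,:2],.031))
```

```text
t 27.12 tcp [0.4652 0.0587 0.0646] gap 0.728 gf 33.8 F [-0.4 -0.4 -1.4]
(0.466, 0.059, 0.051, 0) turn [-0.   0.   0.2] shift mm [ 0.8 -0.3 13.6]
0.03 179 (array([0.4354, 0.1045]), np.float64(0.006), 179)
0.04 151 (array([0.4257, 0.1007]), np.float64(0.0036), 151)
0.05 175 (array([0.4664, 0.063 ]), np.float64(0.0026), 175)
```

Call:
move_arm(rows=[[0, 0, 0, 0, 0, 4, 0.6], [0, 0, 0, 0, 0, 8, 0.6], [0, 0, 0, 0, 0, 10, 0.6], [0, 0, 0, 0, 0, 11, 0.6], [0, 0, 0, 0, 0, 12, 0.6], [0, 0, 0, 0, 0, 12, 0.6]])

```text
t: 27.67
tcp_pos: [0.4652, 0.0586, 0.0523]
tool_rot: [1.0, 0.002, -0.0, -0.0]
force: [0.6, -0.4, -1.8]
finger_gap: 0.73
gripper_force: 33.8
```

Call:
move_arm(rows=[[0, 0, 0, 0, 0, 1, 0.6], [0, 0, 0, 0, 0, 2, 0.6], [0, 0, 0, 0, 0, 2, 0.6]])

```text
t: 27.92
tcp_pos: [0.4652, 0.0585, 0.0511]
tool_rot: [1.0, 0.002, 0.0, 0.0]
force: [-1.1, 0.7, 6.1]
finger_gap: 0.732
gripper_force: 34.5
```

Contact. I'll release, rise and check everything.

Call:
move_arm(rows=[[0, 0, 0, 0, 0, 0, 0.2], [0, 0, 0, 0, 0, 0, 0], [0, 0, 0, 0, 0, 0, 0], [0, 0, 0, 0, 0, 0, 0], [0, 0, 0, 0, 0, -20, 0], [0, 0, 0, 0, 0, -50, 0], [0, 0, 0, 0, 0, -85, 0], [0, 0, 0, 0, 0, -120, 0], [0, 0, 0, 0, 0, -155, 0], [0, 0, 0, 0, 0, -180, 0], [0, 0, 0, 0, 0, -190, 0], [0, 0, 0, 0, 0, -190, 0]])

```text
t: 28.92
tcp_pos: [0.4668, 0.0584, 0.2431]
tool_rot: [1.0, 0.002, 0.003, 0.0]
force: [0.8, -0.1, -0.9]
finger_gap: 0.997
gripper_force: 0.0
```

Run:
```python
from held import *
deltas()
for n in('side','wrist'):
    P=cloud(snap(n,n+'f.png')).reshape(-1,3)
    for nm,c,lo,hi,r in(('jar',(.465,.059),.015,.06,.031),('egg',(.466,-.103),.055,.08,.0235),('mug',(.439,-.292),.065,.09,.033),('pep',(.627,-.1015),.1,.12,.0225)):
        b=P[(np.hypot(*(P[:,:2]-c).T)<.042)&(P[:,2]>lo)&(P[:,2]<hi)]; print(n,nm,len(b),len(b)>15 and fit(b[:,:2],r))
```

```text
t 28.92 tcp [0.4668 0.0584 0.2431] gap 0.997 gf 0.0 F [ 0.8 -0.1 -0.9]
side jar 585 (array([0.464 , 0.0579]), np.float64(0.0008), 585)
side egg 284 (array([ 0.4664, -0.1049]), np.float64(0.0016), 284)
side mug 411 (array([ 0.4401, -0.2912]), np.float64(0.0013), 411)
side pep 156 (array([ 0.6279, -0.1046]), np.float64(0.0009), 156)
wrist jar 1324 (array([0.4655, 0.0602]), np.float64(0.0011), 1324)
wrist egg 1749 (array([ 0.4662, -0.1019]), np.float64(0.0017), 1749)
wrist mug 0 False
wrist pep 0 False
```

View pics/sidef.png

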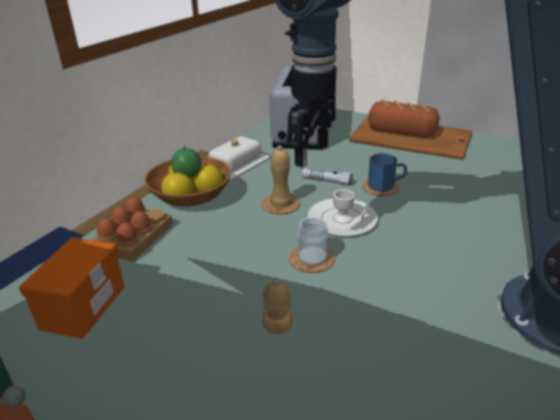

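The final view shows all four standing upright and centred: jar (313,240), egg cup (343,205), mug (382,172) and pepper mill (281,180). The salt mill and flashlight haven't moved, and the gripper is clear.

```bash
python3 -c "
from station import order
print(order.sign_off())"
```

```text
the job is handed in; nothing more can be done
None
```

The place is laid and the job handed in at about 29 s: egg cup, mug, jar and pepper mill each measured within about 3 mm of centre, all upright, with the salt mill and flashlight left where they were; the sign-off returned no verdict.

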